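# Raise the roller stand four clicks and lock it

## Robot

A 6-joint arm with a two-finger parallel gripper is mounted at the origin on the work surface. World frame = base frame: x ahead of the robot, y to its left, z up, the work surface at z = 0. Lengths are in m, angles in rad, forces in N, time in s.
With the tool pointing down it reaches from about 0.325 to 0.9 m from the base axis. Payload 6.1 kg.
Tool frame: the origin (TCP) lies midway between the tips of the shut fingers; the grasp point (between the pads) lies behind it (r.grasp_offset is the y of the grasp point in the tool frame, in m); y points along the fingers, x is the direction in which the jaws open and shut, and the axes are right-handed (so a half turn about y gives the same grasp; the last joint's range is limited). The gripper opens to 87 mm and grips with 3 to 60 N. Pads are 19 mm wide; open, the fingers measure 117 mm over their backs; the gripper's body (75 mm by 190 mm) begins 51 mm behind the grasp point.
Start: joints at [1.215, 0.22, 1.526, -0, 1.395, -0.126], TCP at [0.142, 0.609, 0.223] pointing down, gripper open.
Joint ranges: [-2.98, 2.98], [-0.91, 2.08], [0.09, 2.57], [-1.24, 4.39], [0.2, 2.65], [-2.68, 2.68]. Speed limits (rad/s): [2.57, 2.57, 3.01, 3.14, 3.14, 3.14].

## Interface

Orientations are given as a rotation vector (axis times angle).
In Python, from station import r, fingers, viewer, order, read_time, read_q, read_qvel, read_effort, read_eef_pos, read_tool_rot, read_force, read_moment, read_opening gives the robot as it stands. The module is installed in compiled form; this text tells all that it offers. Calls block until the motion is done:
- r.move_pose(position, orientation): joint-space move of the TCP to a pose.
- r.servo_line(position, orientation=None, speed=0.15, guard=None): straight line of the TCP; orientation=None keeps the orientation; speed is the mean speed in m/s. With guard (N) it stops when the force on the tool has changed by that much, and returns True; else False.
- r.movej(angles): joint-space move.
- fingers.gripper_open() and fingers.gripper_close(strength=None): open the fingers fully, or close them until they stop; strength is the grip in N (None keeps the last).
- r.sleep(seconds).
- r.ik(position, orientation): joint angles nearest the present ones, or None.
- viewer.snapshot(name): name is "scene" or "top" or "wrist"; returns the picture (480x640x3 uint8, red, green, blue); there is no depth.
- viewer.camera_info(name): a dict with "fx", "fy", "cx", "cy" (pixels), "extrinsics" (4x4, takes a point from camera to world coordinates). Camera axes: x right, y down, z forward; pixel columns grow to the right and rows downward; lengths in m; the calibration is good to about 2 mm. A picture is of the moment at which its call begins: read the wrist's pose just before it. camera_info takes no time and is no camera call; for the wrist camera it gives the pose at the moment of the call.
A pose or a line that the arm cannot do raises r.MotionError and nothing moves.
- order.sign_off(): hands the job in, once; it reports no verdict.
Readings, each from a call of its own:
- read_time(): time.
- read_q(): joint angles.
- read_qvel(): joint speeds.
- read_effort(): joint torques, N m.
- read_eef_pos(): TCP position.
- read_tool_rot(): TCP orientation.
- read_force(): force on the tool from outside, world axes, zero at the start.
- read_moment(): the same for the moment, N m.
- read_opening(): finger opening in m.
Only numpy, scipy, OpenCV 4.12 (cv2) and the standard library are available. Lean on these libraries where they do the work, as an engineer would, in place of code of your own. Each camera call takes 0.05 s, during which the arm holds its last target.

## Task

Lift the low end of the printer roller by raising the ratchet column by its blue handle exactly four clicks of the pawl, counted from the bottom, then let the column down gently until the pawl carries it and let go. Then push the orange lock lever fully over toward the column; keep the roller in its cradles and leave everything else where it is.

Things in the scene. Friction and masses are not known exactly. Their poses are not given: they have to be found in the camera images.
- stand: Fixed roller stand. Dark steel base plate 210 x 360 x 10 mm flat on the bench; origin at bench level under the ratchet column's axis. x axis: from the blue handle to the column; y: from the column to the fixed cradle post, 250 mm away at x = 0; z up. The plate spans x -150 to 60, y -50 to 310 mm. The column is 24 mm square dark steel and slides in an aluminium channel.
- channel_top (a point): Top of the channel round the column, on its axis, 130 mm above the bench. On the channel's +x side a black block with a brass spring pawl is clamped, at a height that differs by up to 24 mm between setups and is not measured. The column has 7 saw teeth, 12 mm apart, 6 mm deep. Rising teeth push the pawl aside; once one has passed, the pawl snaps in below it: one click.
- lift (a joint): Height of the column in m: 0 = bottom stop (the start), top stop 0.095. First click after 6 to 30 mm of lift (unknown), then every 12 mm; no way back down past a click. Felt at the handle: 4 to 9 N dead load; over the last 8 mm before a click it climbs to 15 to 20 N, then falls back within 3 mm. Lowered, the column rests on the pawl within 12 mm and the felt load vanishes.
- handle (a point): Grip point on the blue handle, a level bar 16 mm wide (y) and 16 mm high, 64 mm long, sticking out from the column along the stand's -x. The point is in the bar's middle, 90 mm from the column's axis, 29 mm from the bar's free end, 150 mm above the bench when the column is down; it rises with the column. The roller lies over the column's axis.
- lift_cradle (a point): Where the roller shaft's axis lies in the white V cradle on top of the column; moves with it. 180 mm above the bench when the column is down.
- fixed_cradle (a point): Where the shaft's axis lies in the white V cradle of the fixed post, 234 mm above the bench.
- roller: Loose black roller, 32 mm diameter, 226 mm long, with steel shaft ends 12 mm in diameter that lie in the two V cradles; about 0.35 kg. Origin at its centre, its y axis along the roller toward the fixed post. It starts tilted, its column end low.
- roller_end_a (a point): Point on the roller's axis at the column cradle (125 mm from its centre).
- roller_end_b (a point): Point on the roller's axis at the fixed cradle (125 mm from its centre).
- lock (a joint): Angle of the orange lock lever in rad: 0 = unlocked, leaning 0.5 rad away from the column along the stand's +y (as it starts); 1.0 = fully over, leaning 0.5 rad toward the column (-y), against its stop. It stays where it is left; under 2 N at the tip moves it.
- lock_tip (a point): Centre of the orange ball (26 mm) on the lock lever, a 10 mm steel rod, 80 mm from pivot to ball. Pivot in the stand's frame: x -100, y 150 mm, 32 mm above the bench, axis along x. The ball is 102 mm above the bench at both ends of the swing, 112 mm midway. Its block on the plate is 50 mm (x) by 70 (y) by 25 high.
- bushing: Brass bushing, 28 mm diameter, 16 mm high, on the base plate; bystander.
- gear: White plastic gear, 48 mm across, 20 mm high, on the base plate; bystander.
- screwdriver: Screwdriver lying on the bench; bystander.
- brush: Cleaning brush lying on the bench; bystander.
- toner: Black toner bottle with a blue cap, 70 mm diameter, 170 mm high; bystander.
- grease: Small yellow grease jar with white lid, 52 mm diameter, 50 mm high; bystander.
- parts_tray: Blue parts tray, 120 x 160 x 35 mm; bystander.
- wrench: Wrench lying on the bench; bystander.

How it is judged:
On the way:
1. the column rests on the pawl by its fourth tooth, let go of, the lock lever not yet thrown (contact force between lift_c3 and anything else above 2 N and velocity of joint lift between -0.01 and 0.01 m/s and contact force between the fingers and anything else below 0.5 N and value of joint lock below 0.5 rad), for 0.3 s.
At the end, for the whole second after the job is handed in: The column stands still (under 10 mm/s) with its fourth tooth (the fourth click) resting on the pawl with at least 2 N, both ends of the roller's axis lie within 18 mm of their cradle points and the roller is at rest (under 20 mm/s), and the lock lever is thrown to at least 0.85 rad of its 1.0 (contact force between lift_c3 and anything else above 2 N and velocity of joint lift between -0.01 and 0.01 m/s and distance between roller_end_a and lift_cradle below 0.018 m and distance between roller_end_b and fixed_cradle below 0.018 m and value of joint lock above 0.85 rad and linear speed of roller below 0.02 m/s); the robot touches nothing.
It fails at once if the column is dropped: it falls faster than 0.15 m/s (velocity of joint lift below -0.15 m/s).
It fails at once if a tooth is pressed down on the pawl with more than 40 N (contact force between any of lift_c0, lift_c1, lift_c2, lift_c3, lift_c4, lift_c5, lift_c6 and anything else above 40 N).
It fails at once if the roller leaves a cradle (an end over 30 mm from its cradle point) (distance between roller_end_a and lift_cradle above 0.03 m or distance between roller_end_b and fixed_cradle above 0.03 m).
It fails at once if a bystander is moved more than 30 mm (distance of any of bushing, gear, screwdriver, brush, toner, grease, parts_tray, wrench from where it was at the start of the episode above 0.03 m).
It also fails if it takes over 64 s, if anything falls off the work surface, if the arm or the gripper's body presses on something with over 40 N, if the wrist force passes 120 N, or if a joint passes its speed limit or range.

## Working session

There is one attempt and no reset: what is moved stays moved. The work goes in short steps, each a Python script; the robot and the scene stay as the last script left them, time stands still between calls to the robot, and variables do not carry over. Pictures are saved under pics/ and viewed, and the job is handed in when it is done.

```bash
mkdir -p pics; python3 - <<'E'
from station import *
import cv2,numpy as np
for n in ["scene","top","wrist"]:
    c=viewer.camera_info(n); print(n,c["fx"],c["cx"],c["cy"],np.round(c["extrinsics"],3).tolist())
    cv2.imwrite(f"pics/{n}0.png",viewer.snapshot(n)[:,:,::-1])
print(read_time(),read_tool_rot(),r.grasp_offset,read_eef_pos())
E
```

```text
scene 436.8916718376263 319.7896135378301 240.17660490445135 [[-0.592, 0.569, -0.57, 1.155], [0.805, 0.4, -0.437, 0.559], [-0.021, -0.718, -0.696, 0.957], [0.0, 0.0, 0.0, 1.0]]
top 516.0833961509293 310.916236812979 233.56481537243346 [[-0.016, -0.998, 0.066, 0.418], [-1.0, 0.016, -0.003, 0.088], [0.002, -0.066, -0.998, 1.651], [0.0, 0.0, 0.0, 1.0]]
wrist 375.7776331639089 320.55346227719025 233.63868824519176 [[0.229, 0.93, 0.288, 0.062], [0.973, -0.219, -0.069, 0.627], [-0.001, 0.296, -0.955, 0.384], [0.0, 0.0, 0.0, 1.0]]
0.15 [-1.30994504 -1.03732433  1.03945687] -0.0187 [0.14219829 0.60813061 0.22168891]
```

View pics/scene0.png

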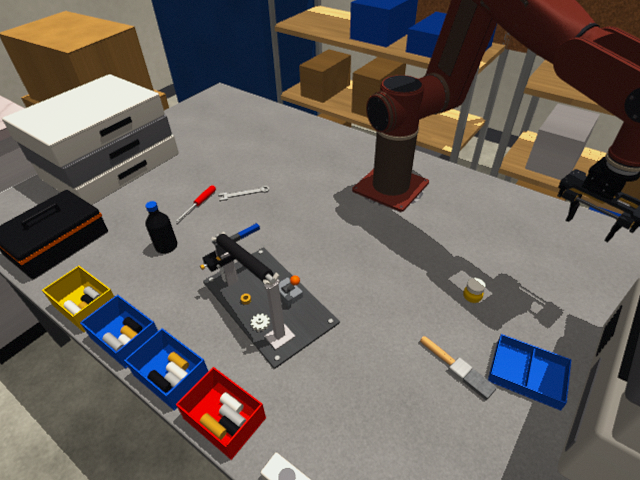

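View pics/top0.png

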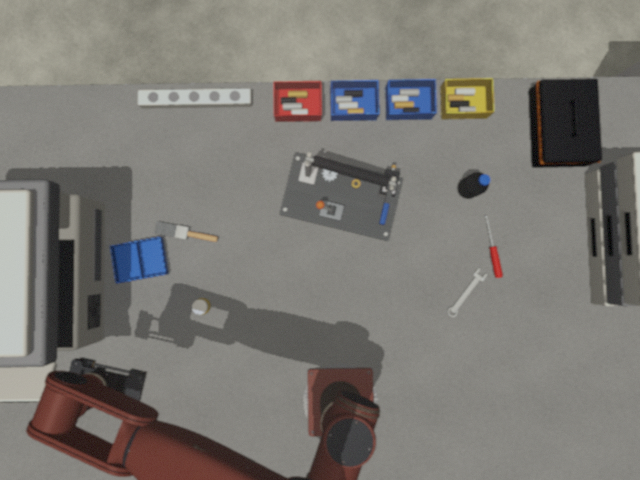

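View pics/wrist0.png

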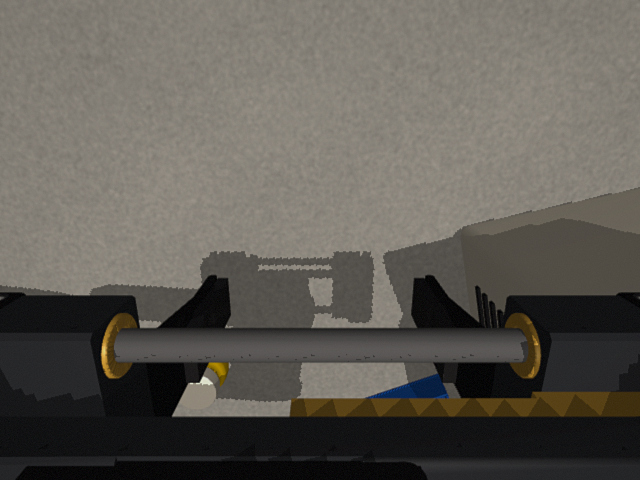

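```bash
python3 - <<'E'
import cv2
a=cv2.imread("pics/top0.png")[135:255,265:425]; b=cv2.imread("pics/scene0.png")[210:380,190:350]
cv2.imwrite("pics/t0z.png",cv2.resize(a,None,fx=5,fy=5,interpolation=cv2.INTER_CUBIC))
cv2.imwrite("pics/s0z.png",cv2.resize(b,None,fx=3.5,fy=3.5,interpolation=cv2.INTER_CUBIC))
E
```

```text
(no output)
```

View pics/t0z.png

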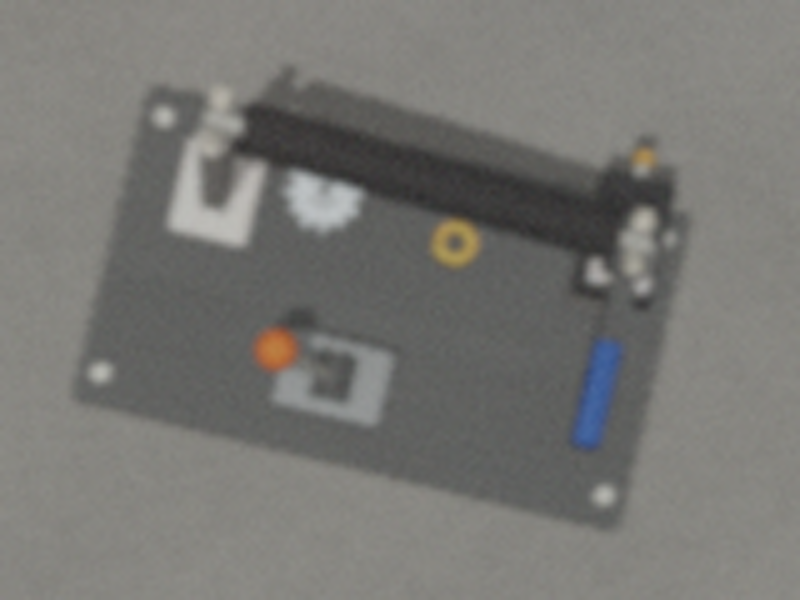

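View pics/s0z.png

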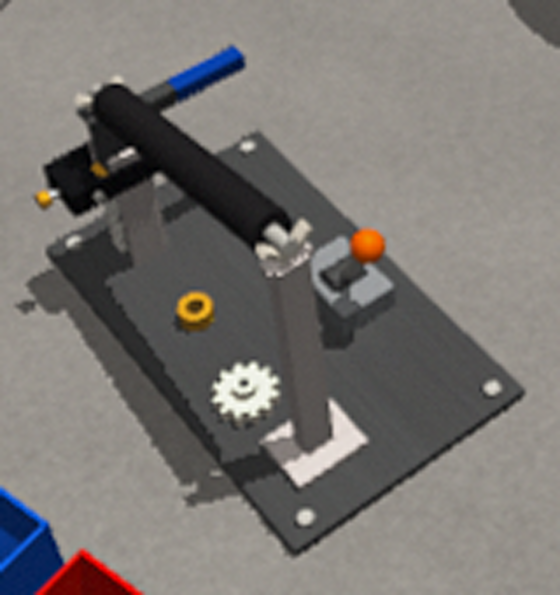

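```bash
cat > h.py <<'E'
from station import *
import cv2,numpy as np
def ray(n,u,v,info=None):
    c=info or viewer.camera_info(n);E=np.array(c["extrinsics"])
    d=E[:3,:3]@np.array([(u-c["cx"])/c["fx"],(v-c["cy"])/c["fy"],1]);return E[:3,3],d
def onz(n,u,v,z,info=None):
    o,d=ray(n,u,v,info);return o+d*(z-o[2])/d[2]
def tri(rays):
    A=np.zeros((3,3));b=np.zeros(3)
    for o,d in rays:
        d=d/np.linalg.norm(d);P=np.eye(3)-np.outer(d,d);A+=P;b+=P@o
    x=np.linalg.solve(A,b)
    return x,[np.linalg.norm(np.cross(x-o,d/np.linalg.norm(d))) for o,d in rays]
def blob(img,lo,hi,roi):
    x0,y0,x1,y1=roi
    m=cv2.inRange(cv2.cvtColor(img,cv2.COLOR_RGB2HSV),lo,hi);k=np.zeros_like(m);k[y0:y1,x0:x1]=m[y0:y1,x0:x1]
    n,l,s,c=cv2.connectedComponentsWithStats(k);i=1+np.argmax(s[1:,4])
    return c[i],s[i],(l==i)
def rd(f): return cv2.imread(f)[:,:,::-1].copy()
BLUE=((100,120,50),(130,255,255));OR=((3,150,120),(15,255,255))
E
python3 - <<'E'
from h import *
T=rd("pics/top0.png");S=rd("pics/scene0.png")
ht,st,mt=blob(T,*BLUE,(370,190,400,230));hs,ss,_=blob(S,*BLUE,(230,215,270,245))
ot,s1,_=blob(T,*OR,(305,190,335,215));os_,s2,_=blob(S,*OR,(280,265,310,295))
print(ht,st,hs,ss,ot,s1,os_,s2)
print("handle",tri([ray("top",*ht),ray("scene",*hs)]),onz("top",*ht,.157))
print("ball",tri([ray("top",*ot),ray("scene",*os_)]),onz("top",*ot,.102))
# plate corners
g=cv2.GaussianBlur(T,(3,3),0).mean(2); m=(g<115).astype(np.uint8)
cs=[(265+x/5,135+y/5) for x,y in [(690,210),(620,527),(75,400),(150,85)]]
W=np.array([onz("top",*c,.01)[:2] for c in cs]);print(W)
M=np.array([[60,-50],[-150,-50],[-150,310],[60,310]])/1e3
Mc=M-M.mean(0);Wc=W-W.mean(0);U,_s,V=np.linalg.svd(Mc.T@Wc);R=(U@V).T
t=W.mean(0)-R@M.mean(0);print("stand",t,np.degrees(np.arctan2(R[1,0],R[0,0])),"res",W-(M@R.T+t))
for p in [(-.087,0),(-.1,.15+.08*np.sin(.5))]:print(R@p+t)
E
```

```text
[383.82105263 213.50526316] [380 204   9  20  95] [248.81560284 230.31914894] [238 223  22  16 141] [319.81081081 204.24324324] [317 201   7   7  37] [294.546875 279.359375] [290 275  10   9  64]
handle (array([ 0.57228286, -0.13155578,  0.14842878]), [np.float64(2.8380845541769026e-05), np.float64(2.838084554171621e-05)]) [ 0.57142294 -0.13032608  0.157     ]
ball (array([0.60826905, 0.05419503, 0.10208458]), [np.float64(1.3184766428998644e-06), np.float64(1.3184766428349472e-06)]) [0.60828023 0.05419214 0.102     ]
[[ 0.7032138  -0.21640834]
 [ 0.50020099 -0.16607277]
 [ 0.58707656  0.17991447]
 [ 0.79001073  0.12908482]]
stand [ 0.65716689 -0.15541062] -14.071955596186909 res [[ 4.45839317e-06  2.09024908e-03]
 [ 6.89781953e-04  1.36636043e-03]
 [ 3.48619808e-05 -1.84320400e-03]
 [-7.29102327e-04 -1.61340551e-03]]
[ 0.57277766 -0.13425741]
[0.60596422 0.05160516]
```

```bash
cat >> h.py <<'E'
from scipy.spatial.transform import Rotation as Rn
TH=np.radians(-14.5)
def rot(th=TH,sgn=1):
    x=sgn*np.array([-np.sin(th),np.cos(th),0]);y=np.array([0,0,-1.]);return Rn.from_matrix(np.c_[x,y,np.cross(x,y)]).as_rotvec()
def hp(along=0):  # along: m toward -x of the stand from bar middle
    return np.array([.5719,-.132])+along*-np.array([np.cos(TH),np.sin(TH)])
E
python3 - <<'E'
from h import *
p=read_eef_pos();print(r.ik(p,read_tool_rot()))
for s in (1,-1):
    print(s,r.ik([*hp(.005),.35],rot(sgn=s)),r.ik([*hp(.005),.13],rot(sgn=s)))
    q=Rn.from_rotvec(rot(sgn=s))
E
```

```text
[ 1.21489901e+00  2.21057283e-01  1.52733321e+00  1.36207849e-05
  1.39468581e+00 -1.26118611e-01]
1 [-0.36209189  0.06607398  1.46232684  0.          1.61319184 -1.67981547] [-0.36209189  0.20141749  1.72884361  0.          1.21133155 -1.67981547]
-1 [-0.36209189  0.06607398  1.46232684  0.          1.61319184  1.46177718] [-0.36209189  0.20141749  1.72884361  0.          1.21133155  1.46177718]
```

```bash
python3 - <<'E'
from h import *
R=Rn.from_rotvec(read_tool_rot()).as_matrix();c=np.array(viewer.camera_info("wrist")["extrinsics"])[:3,3]-read_eef_pos()
l=R.T@c;print(l)
for s in (1,-1): print(s,Rn.from_rotvec(rot(sgn=s)).as_matrix()@l)
sg=1 if (Rn.from_rotvec(rot(sgn=1)).as_matrix()@l)[0]<0 else -1
p=read_eef_pos();r.servo_line([p[0],p[1],.40],speed=.25)
r.move_pose([*hp(.005),.30],rot(sgn=sg))
print(sg,read_time(),read_eef_pos(),read_force())
i=viewer.camera_info("wrist");I=viewer.snapshot("wrist");cv2.imwrite("pics/w1.png",I[:,:,::-1])
np.save("w1.npy",i["extrinsics"])
E
```

```text
[ 0.0003567  -0.16235193  0.08243704]
1 [-0.07972192  0.02098592  0.16235193]
-1 [ 0.07972192 -0.02098592  0.16235193]
1 4.0167 [ 0.5672943  -0.12995025  0.30013307] [ 0.26969316 -0.26669329  0.62007504]
```

View pics/w1.png

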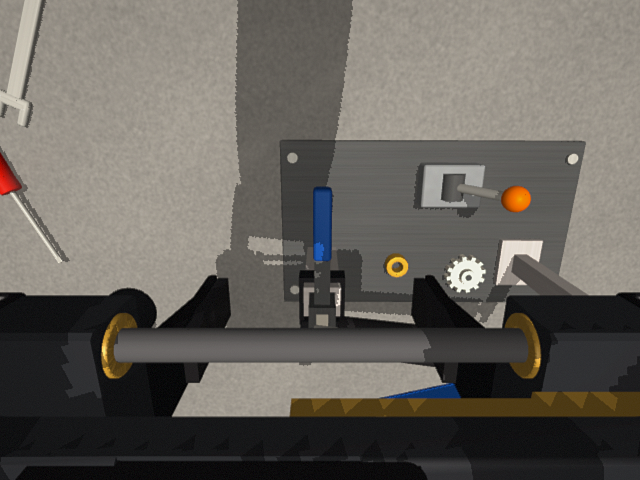

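```bash
python3 - <<'E'
from h import *
I=rd("pics/w1.png");i=viewer.camera_info("wrist");i["extrinsics"]=np.load("w1.npy")
c,s,m=blob(I,*BLUE,(300,180,345,270));print(c,s)
ys,xs=np.nonzero(m)
P=np.array([onz("wrist",u,v,.158,i)[:2] for u,v in zip(xs,ys)])
mu=P.mean(0);print("mid",mu,hp());ex=np.array([np.cos(TH),np.sin(TH)]);ey=np.array([-ex[1],ex[0]])
print("stand x ext",((P-hp())@ex).min(),((P-hp())@ex).max(),"y",((P-hp())@ey).min(),((P-hp())@ey).max())
d=np.linalg.svd(P-mu,full_matrices=False)[2][0];print("ang",np.degrees(np.arctan(d[1]/d[0])))
b,s,_=blob(I,*OR,(480,170,550,230));print(b,s,onz("wrist",*b,.102,i))
E
```

```text
[321.92296512 223.31395349] [ 313  187   19   74 1376]
mid [ 0.57073107 -0.12914829] [ 0.5719 -0.132 ]
stand x ext -0.032959069974432334 0.030866614496285832 y -0.005222326193239881 0.010266751810579778
ang -14.739771210512734
[515.61111111 198.45512821] [503 186  28  26 468] [0.60872415 0.05665099 0.102     ]
```

```bash
sed -i 's/\[.5719,-.132\]/[.5710,-.1299]/' h.py; python3 - <<'E'
from h import *
r.servo_line([*hp(.006),.30],rot(),speed=.1)
r.servo_line([*hp(.006),.132],rot(),speed=.12)
r.sleep(.2);print("pre",read_time(),read_force())
fingers.gripper_close(45);r.sleep(.2)
print(read_time(),read_force(),read_moment(),read_opening(),read_eef_pos())
cv2.imwrite("pics/s2.png",cv2.resize(viewer.snapshot("scene")[190:350,180:380],None,fx=3.5,fy=3.5)[:,:,::-1])
E
```

```text
pre 6.0667 [-0.19587568  0.163774   -0.32835675]
7.4167 [0.93002011 3.40775131 0.29378373] [ 0.4398106  -0.12037923 -0.05535476] 0.015458624708565181 [ 0.56525922 -0.12808781  0.13198261]
```

View pics/s2.png

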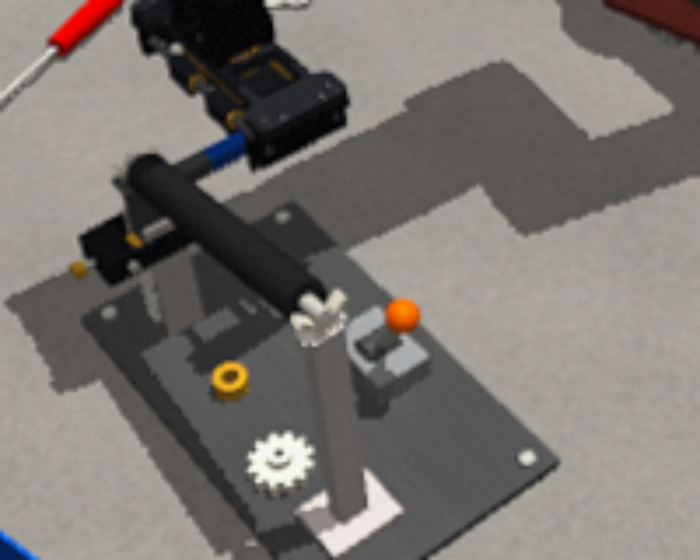

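```bash
cat > lift.py <<'E'
from h import *
import sys
# lift to at most zmax in steps, log
z0=.13198
def lift(zmax,step=.0015):
    out=[]
    z=read_eef_pos()[2]
    while z<zmax-1e-4:
        z+=step;p=[*hp(.006),z]
        r.servo_line(p,rot(),speed=.03)
        out.append((round((read_eef_pos()[2]-z0)*1e3,1),round(float(read_force()[2]),1)))
    return out
if __name__=="__main__":
    t=read_time();print(lift(z0+float(sys.argv[1])/1e3));print(t,read_time(),read_force(),read_opening())
E
python3 lift.py 6
```

```text
[(np.float64(0.9), -6.3), (np.float64(2.5), -6.1), (np.float64(4.0), -6.0), (np.float64(5.5), -5.7)]
7.4667 8.4667 [ 3.61171968  2.8384867  -5.72163623] 0.015661337753807413
```

```bash
python3 lift.py 26
```

```text
[(np.float64(6.4), -6.0), (np.float64(7.9), -5.5), (np.float64(9.0), -8.5), (np.float64(10.0), -11.5), (np.float64(11.1), -13.2), (np.float64(12.4), -14.3), (np.float64(13.7), -14.8), (np.float64(15.3), -14.7), (np.float64(17.7), -9.0), (np.float64(19.8), -6.1), (np.float64(21.0), -8.5), (np.float64(21.9), -10.8), (np.float64(23.0), -13.1), (np.float64(24.3), -15.1)]
8.4667 11.9667 [  9.63280328   0.62267914 -15.13575421] 0.015372310012859585
```

```bash
python3 lift.py 43
```

```text
[(np.float64(24.2), -10.0), (np.float64(25.3), -13.5), (np.float64(26.4), -15.8), (np.float64(28.7), -9.2), (np.float64(31.2), -5.0), (np.float64(32.7), -5.5), (np.float64(33.5), -10.0), (np.float64(34.5), -12.6), (np.float64(35.8), -13.9), (np.float64(37.0), -15.7), (np.float64(38.3), -17.0), (np.float64(40.7), -10.1), (np.float64(43.4), -3.8)]
11.9667 15.2167 [ 3.97084493  4.20337626 -3.75310398] 0.015240942554548815
```

```bash
python3 lift.py 54.5
```

```text
[(np.float64(44.5), -5.6), (np.float64(45.3), -9.0), (np.float64(46.3), -11.5), (np.float64(47.5), -13.0), (np.float64(48.7), -15.4), (np.float64(50.1), -16.8), (np.float64(52.0), -11.5), (np.float64(54.9), -5.8)]
15.2167 17.2167 [ 3.11979601  3.4154408  -5.82135228] 0.015515175237362431
```

Four peaks were counted, at about 16, 28, 40 and 51 mm. I'm now lowering until the load vanishes.

```bash
python3 - <<'E'
from lift import *
z=read_eef_pos()[2];out=[]
for k in range(14):
    z-=.001;r.servo_line([*hp(.006),z],rot(),speed=.02)
    f=read_force()[2];out.append((round((read_eef_pos()[2]-z0)*1e3,1),round(float(f),1)))
    if f>-.5:break
r.sleep(.2);print(out,read_time(),read_force(),read_eef_pos())
E
```

```text
[(np.float64(54.5), 2.0)] 17.6667 [0.01142084 4.63815703 1.11934729] [ 0.56525454 -0.12810627  0.18645052]
```

```bash
python3 - <<'E'
from lift import *
z=z0+.0545;out=[]
for k in range(12):
    z-=.001;r.servo_line([*hp(.006),z],rot(),speed=.015);r.sleep(.1)
    f=read_force()[2];out.append((round((read_eef_pos()[2]-z0)*1e3,1),round(float(f),1)))
    if f>4:break
print(out,read_time(),read_force(),read_eef_pos())
E
```

```text
[(np.float64(54.4), 3.1), (np.float64(52.0), -4.9), (np.float64(50.6), -6.1), (np.float64(49.4), -7.0), (np.float64(48.4), -6.7), (np.float64(47.4), -7.1), (np.float64(46.4), -7.9), (np.float64(45.4), -6.2), (np.float64(44.5), -6.9), (np.float64(43.7), -5.0), (np.float64(43.5), -1.8), (np.float64(43.4), 3.3)] 21.8667 [-0.2963183   5.03741791  3.29243218] [ 0.56523554 -0.12811672  0.17538242]
```

```bash
python3 - <<'E'
from lift import *
fingers.gripper_open();r.sleep(.5)
print(read_time(),read_force(),read_opening(),read_eef_pos())
p=read_eef_pos();r.servo_line([p[0],p[1],.31],rot(),speed=.12)
i=viewer.camera_info("wrist");I=viewer.snapshot("wrist");cv2.imwrite("pics/w3.png",I[:,:,::-1])
S=viewer.snapshot("scene");cv2.imwrite("pics/s3.png",S[:,:,::-1]);T=viewer.snapshot("top");cv2.imwrite("pics/t3.png",T[:,:,::-1])
cv2.imwrite("pics/s3z.png",cv2.resize(S[190:350,180:380],None,fx=3.5,fy=3.5)[:,:,::-1])
c,s,m=blob(I,*BLUE,(280,150,360,290));b,s2,_=blob(I,*OR,(450,150,580,250))
hs,ss,_=blob(S,*BLUE,(225,200,275,245));print(c,s,b,s2,hs,ss)
print("handle tri",tri([ray("scene",*hs),ray("wrist",*c,i)]))
for z in (.19,.2,.21): print(z,onz("wrist",*c,z,i))
print("ball",onz("wrist",*b,.102,i),read_time())
E
```

```text
23.7 [ 0.41388028 -0.26670336  0.22192275] 0.08700386727156856 [ 0.56520972 -0.12840377  0.17449455]
[320.84642857 239.18452381] [ 311  199   21   82 1680] [509.60454545 199.82727273] [498 187  27  26 440] [246.33986928 218.41176471] [235 211  23  16 153]
handle tri (array([ 0.57327781, -0.1302553 ,  0.19292622]), [np.float64(0.0008765933148652736), np.float64(0.00087659331486528)])
0.19 [ 0.57361155 -0.12979698  0.19      ]
0.2 [ 0.57047286 -0.12900038  0.2       ]
0.21 [ 0.56733417 -0.12820377  0.21      ]
ball [0.60877504 0.05648317 0.102     ] 25.1333
```

View pics/s3z.png

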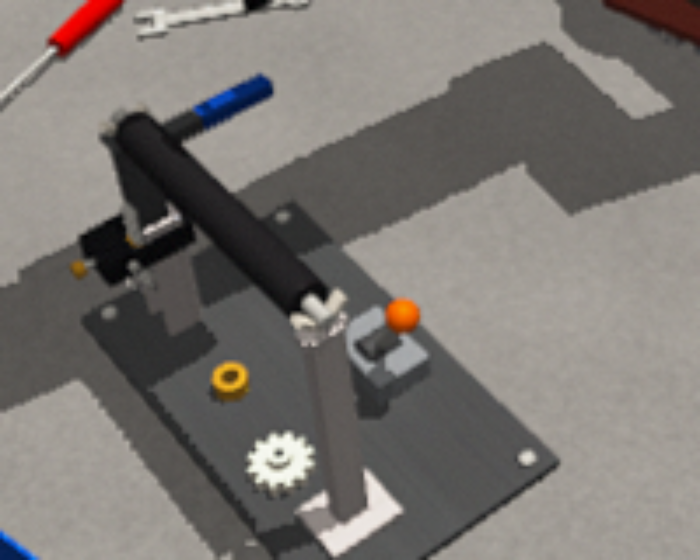

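View pics/w3.png

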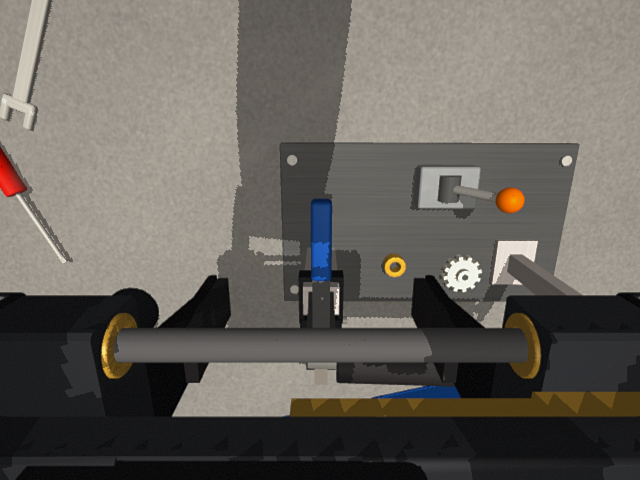

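The resting height of 43.4 mm is suspicious. It is 11–12 mm below where the column briefly stuck (54.4 mm), and it matches the force minimum after click 3. The fourth tooth may have slipped back off the pawl. To test this, I'll regrip and lift to at most 59 mm: if the force climbs over 44–52 mm again, tooth 4 had not caught. Tooth 5 can't pass below about 63 mm, so this is safe.

```bash
python3 - <<'E'
from lift import *
r.servo_line([*hp(.006),z0+.0434],rot(),speed=.15)
fingers.gripper_close(45);r.sleep(.1)
print(read_time(),read_force(),read_opening())
print(lift(z0+.0545,.002));print(read_time(),read_force())
E
```

```text
27.4333 [ 0.90437496  2.16700839 -0.54842352] 0.015326679897177344
[(np.float64(44.6), -7.4), (np.float64(46.0), -10.8), (np.float64(47.5), -13.3), (np.float64(49.2), -14.8), (np.float64(51.3), -13.7), (np.float64(55.0), -4.9)]
28.9333 [ 2.95241405  2.76434111 -4.94301565]
```

The climb repeated, so the column had been resting on tooth 3. I'll lift a little past 55.4 mm and lower again.

```bash
python3 - <<'E'
from lift import *
print(lift(z0+.0585,.0015))
z=read_eef_pos()[2];out=[]
for k in range(12):
    z-=.0008;r.servo_line([*hp(.006),z],rot(),speed=.015);r.sleep(.1)
    f=read_force()[2];out.append((round((read_eef_pos()[2]-z0)*1e3,1),round(float(f),1)))
    if f>6:break
print(out,read_time(),read_force())
E
```

```text
[(np.float64(56.3), -6.1), (np.float64(57.2), -9.4), (np.float64(58.1), -11.8)]
[(np.float64(56.6), -8.8), (np.float64(56.1), -6.9), (np.float64(55.6), -5.6), (np.float64(55.4), -0.6), (np.float64(55.3), 2.3), (np.float64(55.2), 7.4)] 31.825 [-2.49839683  6.27049811  7.35296153]
```

```bash
python3 - <<'E'
from lift import *
p=read_eef_pos();r.servo_line([*hp(.006),z0+.0549],rot(),speed=.02);r.sleep(.1);print(read_force(),read_eef_pos()[2]-z0)
fingers.gripper_open();r.sleep(.5)
print(read_time(),read_force(),read_opening())
p=read_eef_pos();r.servo_line([p[0],p[1],.32],rot(),speed=.12)
i=viewer.camera_info("wrist");I=viewer.snapshot("wrist")
S=viewer.snapshot("scene")
cv2.imwrite("pics/s4z.png",cv2.resize(S[190:350,180:380],None,fx=3.5,fy=3.5)[:,:,::-1])
c,s,m=blob(I,*BLUE,(280,150,360,290))
hs,ss,_=blob(S,*BLUE,(225,200,275,245));print(c,s,hs,ss)
print("handle tri",tri([ray("scene",*hs),ray("wrist",*c,i)]),read_time())
print(r.ik([.63,.09,.12],rot()))
E
```

```text
[2.03251651 4.37507928 0.3920178 ] 0.05543067178636607
34.0083 [-0.44187973 -0.07264933 -0.15412757] 0.08691536031023808
[320.93510324 240.39587021] [ 311  200   21   82 1695] [245.86666667 214.97333333] [235 208  22  15 150]
handle tri (array([ 0.57331245, -0.13003007,  0.20520664]), [np.float64(0.0005758403427391628), np.float64(0.0005758403427392878)]) 35.3667
[ 0.01807289  0.33442037  1.58679369  0.          1.22037859 -1.29965069]
```

View pics/s4z.png

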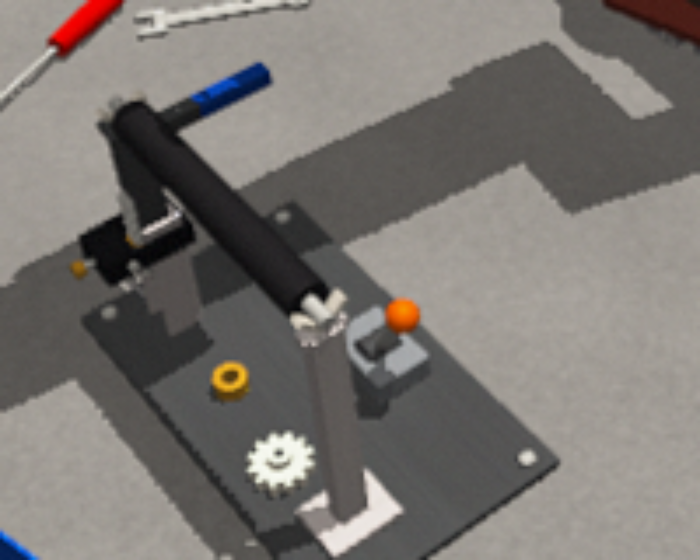

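```bash
python3 - <<'E'
from lift import *
ey=np.array([-np.sin(TH),np.cos(TH)]);B=np.array([.6087,.0562])
P=lambda y:B+(y-.188)*ey
fingers.gripper_close(20)
r.servo_line([*P(.236),.32],rot(),speed=.2)
g=r.servo_line([*P(.236),.092],rot(),speed=.15,guard=8)
print("down",g,read_time(),read_force(),read_opening())
g=r.servo_line([*P(.132),.092],rot(),speed=.05,guard=8)
print("push",g,read_time(),read_force(),((read_eef_pos()[:2]-B)@ey)+.188)
S=viewer.snapshot("scene")
cv2.imwrite("pics/s5z.png",cv2.resize(S[190:350,180:380],None,fx=3.5,fy=3.5)[:,:,::-1])
E
```

```text
down False 39.9 [-0.17589557 -0.16092817 -0.30812356] 0.00046102563202444564
push False 42.1333 [ 0.96597432  2.276467   -1.39768072] 0.1322748424187838
```

View pics/s5z.png

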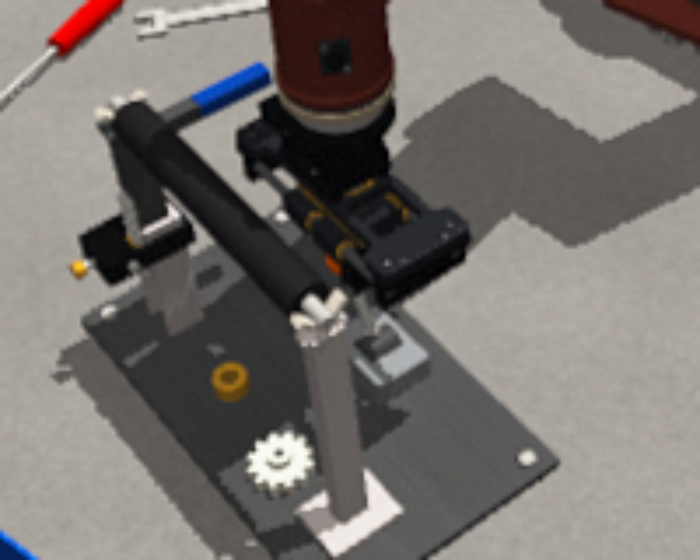

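```bash
python3 - <<'E'
from lift import *
ey=np.array([-np.sin(TH),np.cos(TH)]);B=np.array([.6087,.0562])
P=lambda y:B+(y-.188)*ey
g=r.servo_line([*P(.119),.092],rot(),speed=.03,guard=6)
print("push",g,read_time(),read_force(),((read_eef_pos()[:2]-B)@ey)+.188)
r.servo_line([*P(.165),.092],rot(),speed=.12)
r.servo_line([*P(.165),.33],rot(),speed=.2)
r.sleep(.2)
i=viewer.camera_info("wrist");I=viewer.snapshot("wrist");S=viewer.snapshot("scene");T=viewer.snapshot("top")
cv2.imwrite("pics/s6.png",S[:,:,::-1]);cv2.imwrite("pics/w6.png",I[:,:,::-1])
os_,a,_=blob(S,*OR,(260,240,320,310));ow,b,_=blob(I,*OR,(200,100,600,300));print(os_,a,ow,b)
X,e=tri([ray("scene",*os_),ray("wrist",*ow,i)]);print("ball",X,e,"stand dy",(X[:2]-B)@ey, read_time())
hs,ss,_=blob(S,*BLUE,(225,200,275,245));print(hs,ss)
E
```

```text
push True 42.4 [1.13213128 2.3414137  1.40127749] 0.13227019692514386
[277.15789474 262.63157895] [273 259   9   8  57] [268.57641921 199.72489083] [257 188  24  24 458]
ball [ 0.58936495 -0.01933203  0.10289864] [np.float64(0.0009614616354635862), np.float64(0.0009614616354635703)] stand dy -0.07796726978521297 44.5167
[245.82 215.04] [235 208  22  15 150]
```

View pics/s6.png

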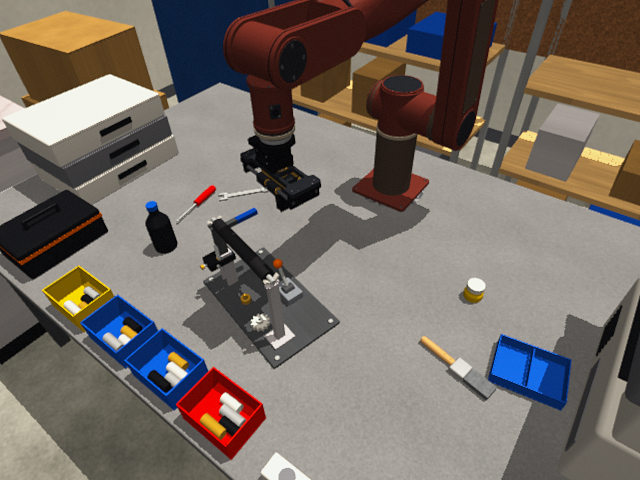

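View pics/w6.png

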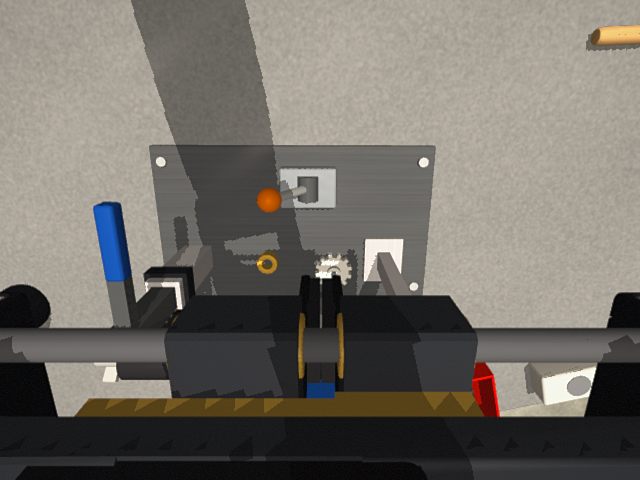

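```bash
python3 -c "
from station import *
print(read_force(),read_time());order.sign_off()"
```

```text
[ 0.17353451  0.45723218 -0.02502147] 44.5167
the job is handed in; nothing more can be done
```

I raised the column four clicks, let it down onto the pawl by its fourth tooth, let go, and pushed the lock lever over to its stop. I handed in at 44.5 s; the hand-in gives no verdict.

- **First attempt failed:** I counted four force peaks, at about 16, 28, 40 and 51 mm, and stopped at 54.9 mm. That was just short of the fourth tooth catching, so the column came back down and rested on tooth 3 at 43.4 mm, and I released it there.
- **How I found and fixed it:** The height looked wrong, so I gripped again. On lifting, the fourth climb repeated, which confirmed tooth 4 had not caught. I lifted to 58.1 mm and lowered again. The load vanished at 55.4 mm, 12 mm above the tooth-3 rest, pressing with about 7 N at most by the wrist force. Then I let go.
- **Last checks:**
  - **Column:** in the pictures the handle stood 12.3 mm above its tooth-3 position after release, and was at the same place after the lever push.
  - **Lever:** the ball moved 78 mm toward the column (full swing is 77 mm) and sits 103 mm above the bench, so the lever is at its stop within camera error.
  - **Roller and bystanders:** by eye in the final scene picture, the roller lies in both cradles and the bystanders look unmoved. I did not measure these.
  - **Robot:** the gripper was clear of everything, with wrist force about 0.5 N.

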